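# Fit the fresh blade to the hand scraper

### The job

Take the scraper blade out of the slanted wooden block and fit it to the hand scraper held in the grey cradle: lay it same face up on the bed between the two cheeks, its notch over the brass locating pin, and push it fully home against the pin, which you find by feel. You will have to put the blade down and grip it again nearer its cutting end, because the cheeks leave no room for fingers at the tang. Then fold the hinged gate right down onto the blade, let go, and leave the other bench things where they stand.

Things in the scene. Friction and masses are not known exactly. Their poses are not given: they have to be found in the camera images.
- blade_center (a point): Centre of the steel scraper blade: 140 mm long (x), 34 wide (y), 6 thick (z), about 220 g. +x points to the tang end (x = +70 mm) with its notch; the dark cutting end is at x = -70. At the start it lies in the block's slot, x sloping up at 25 degrees and away from the robot, z (upper face) up; x = +15 to +70 stands out. Drawn out along +x it is free after 85 mm.
- blade_seat (a point): Point on the blade's underside, on its centre line, 56 mm from the centre towards the tang; it lies on the pin's axis, at bed height, when the blade is home. The U notch is open at the tang end, 10 mm wide and 18 deep: its root is at x = +52 mm of the blade, 4 mm short of this point. It runs between two 12 mm prongs with rounded ends. Axes as the blade's.
- block: Slanted beech blade block, fixed, 80 mm wide (y), 83 mm high. Origin on the bench; +x is the level direction in which the tang points out. It spans x = -100 to +30 mm, but above its 10 mm foot only up to x = +4 mm, so there is free space under and beside the tang. The glass between block and scraper is clear for putting the blade down.
- mouth (a point): Middle of the floor of the slot's mouth, 58 mm above the bench. The slot is 38 mm wide and 10 mm high and its floor slopes up at 25 degrees along the block's +x. Axes as the block's (level).
- holder: Hand scraper, bed up, in a fixed grey cradle. Origin on the bench below the bed point; +x runs level to its wooden handle (away from the robot), the blade's cutting end goes to -x. Base plate 10 mm high, 80 wide, x = -65 to +155 mm; handle x = +34 to +174, its top 52 mm above the bench. With the blade home its centre is 56 mm from the pin, at x = -63 to -49 mm.
- bed (a point): Point on the level bed (40 mm above the bench), on the centre line, at the middle of the pin's travel; axes as the holder's. The brass pin (adjuster_c0 in the rules; 8 mm diameter, 9.5 mm high) stands on a self-locking adjuster, left at any setting: 7 mm either way of here along x, found by feel; a push does not shift it. Two cheeks 38 mm apart (52 over outsides), 10 mm high, x = -50 to +18 mm.
- tongue (a point): Top centre of the bed's front part: a tongue 38 mm long (holder x = -88 to -50 mm) and only 22 mm wide, at bed height, where fingers fit on both sides of the blade; nothing stands beside it above the base plate.
- gate (a joint): Hinged clamp leaf (gate), rad: 0 shut, flat over the blade; starts open at 1.6 to 1.95, upright or leaning a little towards the handle. 58 mm long from the hinge, 34 wide, 6 thick; a blind hole underneath clears the pin. Stiff hinge: it stays where it is put and takes about 0.05 N m to turn. It shuts only over a blade that lies flat on the bed.
- hinge (a point): Middle of the gate's hinge axis, which runs along the holder's y; 30 mm from the bed point on the handle side, 49 mm above the bench. Axes as the holder's.
- gate_end (a point): Middle of the free end of the gate, 55 mm from the hinge axis, half-way through its thickness; it is marked red on its outer face.
- canister: Bystander: steel screw-top parts canister, 52 mm across, 60 mm high, loose, origin under its centre.
- blower: Bystander: blue blower standing nozzle up, 56 mm across, 104 mm high, loose, origin under its centre.
- loupe: Bystander: chrome loupe, 34 mm across, 30 mm high, loose, origin under its centre.
- movement_holder: Bystander: white plastic movement holder, 56 mm across, 22 mm high, loose, origin under its centre.

How it is judged:
On the way:
1. the blade lies on the bed with its notch over the pin, fully home, the gate still open (horizontal distance between blade_seat and adjuster_c0 below 0.002 m and z of blade_seat in the frame of bed below 0.002 m and value of joint gate above 0.3 rad), for 0.2 s.
At the end, for the whole second after the job is handed in: The blade lies flat on the bed (seat point within 2 mm of bed height, tilt under 0.05 rad), upper face up, in line with the scraper within 0.06 rad, notch over the pin and home against it (seat point within 2 mm of the pin's axis), and the gate is shut over it (below 0.06 rad) (horizontal distance between blade_seat and adjuster_c0 below 0.002 m and z of blade_seat in the frame of bed between -0.002 and 0.002 m and angle between the x axis of blade_center and the x axis of holder, either way round below 0.06 rad and angle between blade_center's own z axis and vertical below 0.05 rad and value of joint gate below 0.06 rad); the robot touches nothing.
It fails at once if the canister is displaced or tipped (distance of canister from where it was at the start of the episode above 0.03 m or angle between canister's own z axis and vertical above 0.4 rad).
It fails at once if the blower is displaced or tipped (distance of blower from where it was at the start of the episode above 0.03 m or angle between blower's own z axis and vertical above 0.4 rad).
It fails at once if the loupe is displaced or tipped (distance of loupe from where it was at the start of the episode above 0.03 m or angle between loupe's own z axis and vertical above 0.4 rad).
It fails at once if the movement holder is displaced or tipped (distance of movement_holder from where it was at the start of the episode above 0.03 m or angle between movement_holder's own z axis and vertical above 0.4 rad).
It also fails if it takes over 61 s, if anything falls off the work surface, if the arm or the gripper's body presses on something with over 40 N, if the wrist force passes 120 N, or if a joint passes its speed limit or range.

### The arm

A 6-joint arm with a two-finger parallel gripper is mounted at the origin on the work surface. World frame = base frame: x ahead of the robot, y to its left, z up, the work surface at z = 0. Lengths are in m, angles in rad, forces in N, time in s.
With the tool pointing down it reaches from about 0.35 to 0.85 m from the base axis. Payload 8.1 kg.
Tool frame: the origin (TCP) lies on the front face of the gripper's body, between the roots of the fingers; the fingertips stand 84 mm ahead of it and the grasp point (between the pads) lies 65 mm ahead of it; x points along the fingers, y is the direction in which the jaws open and shut, and the axes are right-handed (so a half turn about x gives the same grasp; the last joint's range is limited). The gripper opens to 93 mm and grips with 3 to 60 N. Pads are 15 mm wide; open, the fingers measure 128 mm over their backs; the gripper's body (75 mm by 188 mm) begins 65 mm behind the grasp point.
Start: joints at [1.214, 0.13, 1.488, -0, 1.523, -0.085], TCP at [0.161, 0.578, 0.303] pointing down, gripper open.
Joint ranges: [-2.96, 2.96], [-0.89, 2.26], [0.02, 2.5], [-1.34, 4.48], [0, 2.73], [-2.66, 2.66]. Speed limits (rad/s): [2.39, 2.39, 2.79, 3.14, 3.14, 3.14].

### API

Orientations are given as a rotation vector (axis times angle).
In Python, from plant import telemetry, read_camera, camera_params, robot gives the robot as it stands.
- The arm moves only by the tool step_arm, never from a script. Its argument "commands" is a list of rows, each an object with "xyz": the shift along the tool's x, y, z in mm, a list of three; "turn": the turn, a rotation vector about the tool's x, y, z in rad, a list of three; "grip": the finger opening in mm, from 0 to 93. In form: [{"xyz": [dx, dy, dz], "turn": [ax, ay, az], "grip": grip}, ...]. A call has 1 to 12 rows; each row is the pose to reach, as a shift and turn from the pose commanded when the call began, along the tool's axes at that moment; what a row does not reach only later rows make up. A row lasts 1/8 s, in which the tool goes at most 62.5 mm and 10.7 degrees, less where a joint would pass 70% of its speed; a pose out of reach is approached as far as the arm can. A call with a gripper value outside its range is refused whole. The fingers move at their own pace and stop on an object; "force" is the grip in N (left out, the last holds). Time passes only in rows, so rows that repeat a pose let the fingers close. It gives the time, the measured TCP pose, the force and the opening at its end, in the units of the state.
- telemetry.read_state(): the state, without advancing time (a new reading comes with each control period).
- read_camera(name): name is "scene" or "side" or "wrist"; returns the picture (420x560x3 uint8, red, green, blue); there is no depth.
- camera_params(name): a dict with "mtx" (3x3 intrinsics, pixels), "rvec" (rotation vector, rad) and "tvec" (3), from world to camera coordinates, as OpenCV has them. Camera axes: x right, y down, z forward; pixel columns grow to the right and rows downward; lengths in m; the calibration is good to about 2 mm. A picture is of the moment at which its call begins: read the wrist's pose just before it. camera_params takes no time and is no camera call; for the wrist camera it gives the pose at the moment of the call.
- robot.close_job(): hands the job in, once; it reports no verdict.
The state is a dict: "t": time; "q": joint angles; "dq": joint speeds; "joint_torque": joint torques, N m; "tool_pos": TCP position; "orientation": TCP orientation; "force": force on the tool from outside, world axes, zero at the start; "wrist_torque": the same for the moment, N m; "opening": finger opening in m.
Only numpy, scipy, OpenCV 4.12 (cv2) and the standard library are available. Lean on these libraries where they do the work, as an engineer would, in place of code of your own. Each camera call takes 0.05 s, during which the arm holds its last target. There are 200 camera calls.

## Working session

There is one attempt and no reset: what is moved stays moved. The work goes in short steps, Python scripts to look and compute and a tool call to move; the robot and the scene stay as the last step left them, time stands still between calls to the robot, and variables do not carry over. Pictures are saved under pics/ and viewed, about 8 in all and at most 12, crops included, and the job is handed in when it is done.

Besides the shell and the picture viewer there is one more tool, called after "Request:" as name(argument=value, ...) on one line, values as JSON. step_arm: Moves the arm, as the interface text tells. Its arguments: {"type":"object","properties":{"commands":{"type":"array"},"force":{"type":"number"}},"required":["commands"]}

```bash
ls; mkdir -p pics; python3 - <<'E'
from plant import telemetry, read_camera, camera_params, robot
import cv2,numpy as np
s=telemetry.read_state();print(s)
for n in("scene","side"):
    im=read_camera(n);cv2.imwrite(f"pics/{n}0.png",im[:,:,::-1])
    p=camera_params(n);R=cv2.Rodrigues(np.array(p["rvec"]))[0];print(n,p["mtx"],-R.T@np.array(p["tvec"]).ravel(),R)
E
```

```text
pics
{'t': 0.0, 'q': array([ 1.21360487e+00,  1.31181044e-01,  1.48927661e+00, -2.53077928e-06,
        1.52296770e+00, -8.54135544e-02]), 'dq': array([ 0.00168098,  0.00077489, -0.00015142,  0.00119822, -0.00023052,
        0.00134168]), 'joint_torque': array([ 1.57882510e-03, -5.59817863e+01, -4.91778553e+01,  7.69074541e-02,
        3.42789735e-02, -6.83299118e-05]), 'tool_pos': array([0.16091068, 0.57759738, 0.30167688]), 'orientation': array([ 0.21193837,  1.5606477 , -0.21475509]), 'force': array([0.79234224, 0.17224525, 0.25815013]), 'wrist_torque': array([-0.01265507, -0.06566769, -0.01709581]), 'opening': 0.09333073181395828}
scene [[535.72005139   0.         279.06242206]
 [  0.         535.72005139 202.53922304]
 [  0.           0.           1.        ]] [1.61427768 0.38404054 0.97031401] [[-0.35295887  0.93562827  0.0044465 ]
 [ 0.58404645  0.22403501 -0.78019104]
 [-0.73096497 -0.27277838 -0.62552551]]
side [[420.15597005   0.         282.35580082]
 [  0.         420.15597005 208.892665  ]
 [  0.           0.           1.        ]] [0.54734242 0.5867021  0.80869218] [[-0.9987991  -0.04884136 -0.00385764]
 [-0.03572777  0.77997586 -0.62478891]
 [ 0.0335244  -0.62390078 -0.78078418]]
```

View pics/scene0.png

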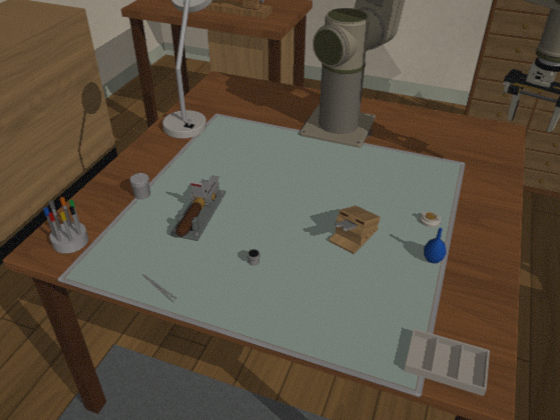

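View pics/side0.png

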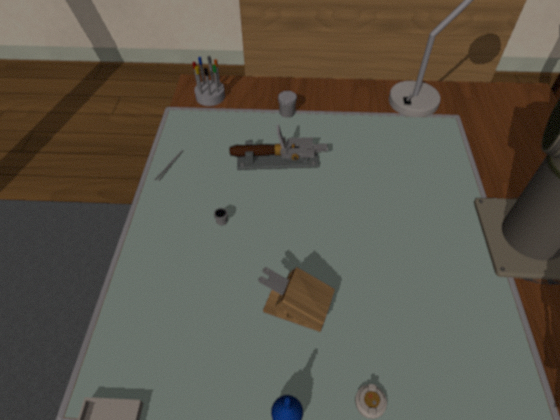

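The scene view shows the block at about (355,228), the holder at (203,205), the blower at (434,250), the movement holder at (430,218), the canister at (141,186) and the loupe at (254,257). In the side view the block is at about (300,298), the holder at (278,150), the loupe at (221,216) and the canister at (287,104).

```bash
cat > h.py <<'E'
import cv2,numpy as np
from scipy.spatial.transform import Rotation as Ro
from plant import telemetry, read_camera, camera_params, robot
def cam(n,p=None):
    p=p or camera_params(n);R=cv2.Rodrigues(np.array(p["rvec"]))[0];return np.array(p["mtx"]),R,np.array(p["tvec"]).ravel()
def ray(c,uv):
    K,R,t=c;d=R.T@np.linalg.solve(K,[uv[0],uv[1],1.]);return -R.T@t,d
def onz(c,uv,z):
    o,d=ray(c,uv);return o+d*(z-o[2])/d[2]
def tri(c1,u1,c2,u2):
    o1,d1=ray(c1,u1);o2,d2=ray(c2,u2);s=np.linalg.lstsq(np.c_[d1,-d2],o2-o1,rcond=None)[0]
    a,b=o1+s[0]*d1,o2+s[1]*d2;return (a+b)/2,np.linalg.norm(a-b)
def proj(c,X):
    K,R,t=c;p=K@(R@np.array(X)+t);return p[:2]/p[2]
def pose():
    s=telemetry.read_state();return np.array(s["tool_pos"]),Ro.from_rotvec(s["orientation"]),s
def goto(P,R,cur=None):
    "shift (mm) and turn in current tool axes"
    p,r,_=pose() if cur is None else cur
    return (r.inv().apply(np.array(P)-p)*1000).round(1),(r.inv()*R).as_rotvec().round(4)
def down(yaw,pitch=0):
    "tool x down, tool y (jaws) at yaw+90deg; tilt"
    x=np.array([0,0,-1.]);y=np.array([-np.sin(yaw),np.cos(yaw),0]);return Ro.from_matrix(np.c_[x,y,np.cross(x,y)])
E
python3 - <<'E'
from h import *
a,b=cam("scene"),cam("side")
for n,u,v in[("block",(355,228),(300,298)),("holder",(203,205),(278,155)),("blower",(434,250),(287,408)),("mov",(430,218),(371,401)),("can",(141,186),(287,104)),("loupe",(254,257),(221,216))]:
    print(n,onz(a,u,.03).round(3),onz(b,v,.03).round(3))
p,r,s=pose();print(p,r.as_matrix().round(3))
c=cam("wrist");print(c[0]);o=-c[1].T@c[2];print("cam in tool",r.inv().apply(o-p),"axes in tool",(r.as_matrix().T@c[1].T).round(3))
E
```

```text
block [0.544 0.2   0.03 ] [0.534 0.194 0.03 ]
holder [ 0.602 -0.22   0.03 ] [ 0.601 -0.217  0.03 ]
blower [0.555 0.408 0.03 ] [0.551 0.402 0.03 ]
mov [0.432 0.38  0.03 ] [0.406 0.384 0.03 ]
can [ 0.587 -0.429  0.03 ] [ 0.586 -0.434  0.03 ]
loupe [ 0.741 -0.008  0.03 ] [ 0.723 -0.008  0.03 ]
[0.16093961 0.57765493 0.30180911] [[-0.001  0.268  0.963]
 [-0.001  0.963 -0.268]
 [-1.    -0.002 -0.   ]]
[[318.87886299   0.         281.33898001]
 [  0.         318.87886299 209.68304428]
 [  0.           0.           1.        ]]
cam in tool [-0.08099163  0.00017272 -0.07236421] axes in tool [[ 0.    -0.258  0.966]
 [ 1.    -0.001 -0.   ]
 [ 0.001  0.966  0.258]]
```

```bash
python3 - <<'E'
from h import *
print(goto([.56,.2,.27],down(0)))
E
```

```text
(array([  32.2, -256.6,  485.8]), array([-0.2718, -0.0004,  0.0016]))
```

Request:
step_arm(commands=[{"xyz": [32,-257,486],"turn": [-0.272,0,0.0016],"grip": 93},{"xyz": [32,-257,486],"turn": [-0.272,0,0.0016],"grip": 93},{"xyz": [32,-257,486],"turn": [-0.272,0,0.0016],"grip": 93},{"xyz": [32,-257,486],"turn": [-0.272,0,0.0016],"grip": 93},{"xyz": [32,-257,486],"turn": [-0.272,0,0.0016],"grip": 93},{"xyz": [32,-257,486],"turn": [-0.272,0,0.0016],"grip": 93},{"xyz": [32,-257,486],"turn": [-0.272,0,0.0016],"grip": 93},{"xyz": [32,-257,486],"turn": [-0.272,0,0.0016],"grip": 93},{"xyz": [32,-257,486],"turn": [-0.272,0,0.0016],"grip": 93},{"xyz": [32,-257,486],"turn": [-0.272,0,0.0016],"grip": 93},{"xyz": [32,-257,486],"turn": [-0.272,0,0.0016],"grip": 93}])

```text
t: 1.48
tool_pos: [0.5598, 0.1999, 0.2701]
orientation: [0.002, 1.572, 0.001]
force: [0.2, -0.2, 0.2]
opening: 0.0928
```

```bash
cat > snap.py <<'E'
import sys,pickle
from h import *
n=sys.argv[1];c=cam("wrist");p=pose();im=read_camera("wrist");cv2.imwrite(f"pics/{n}.png",im[:,:,::-1])
pickle.dump((c,p[0],p[1].as_rotvec()),open(f"{n}.pkl","wb"));print(p[0],p[1].as_rotvec(),p[2]["t"],p[2]["force"])
E
python3 snap.py w1
```

```text
[0.5598422  0.19994189 0.27014335] [1.73653606e-03 1.57201867e+00 9.35952083e-04] 1.475 [ 0.21936154 -0.22788621  0.19648183]
```

View pics/w1.png

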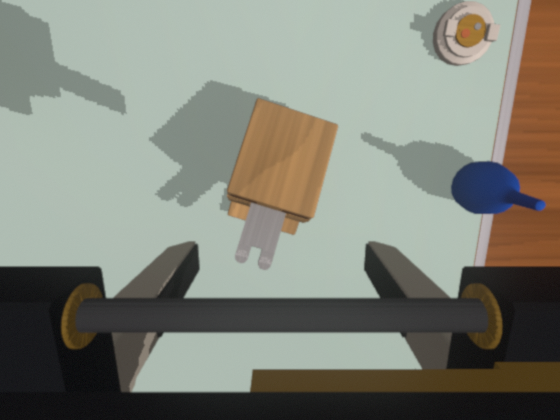

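The wrist view shows the block with top corners at about (260,99), (338,124), (310,221) and (229,193). The blade tang points down and a little left, with prong ends at (241,257) and (265,263).

```bash
python3 - <<'E'
import cv2
im=cv2.imread("pics/w1.png");cv2.imwrite("pics/w1c.png",cv2.resize(im[185:275,225:325],None,fx=6,fy=6,interpolation=cv2.INTER_CUBIC))
E
```

```text
(no output)
```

View pics/w1c.png

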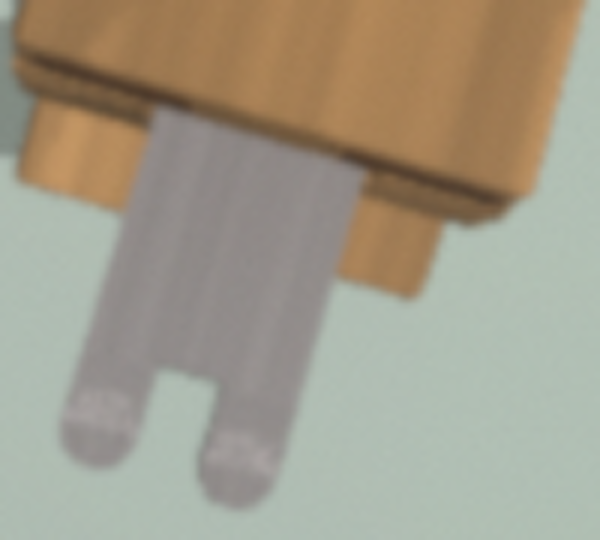

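The crop shows the tang edges, left from (150,115) to (62,410) and right from (362,175) to (278,470). The prong tips are at (97,468) and (236,508), and the notch root corners at (157,368) and (218,382). All are crop pixels.

```bash
python3 - <<'E'
from h import *
import pickle
from scipy.optimize import least_squares
c,p,rv=pickle.load(open("w1.pkl","rb"))
px=lambda u:(np.array(u)+.5)/6-.5+[225,185]
S,C=np.sin(np.radians(25)),np.cos(np.radians(25))
pts=[((97,468),70,-11),((236,508),70,11),((157,368),52,-5),((218,382),52,5)]
edg=[((150,115),-17),((62,410),-17),((110,255),-17),((362,175),17),((278,470-60+15),17),((320,322),17)]
def W(q,X,Y):  # blade top face point, mouth q=(x,y,yaw)
    l=((X-15)*C-6*S)/1000;z=(58+(X-15)*S+6*C)/1000
    return np.array([q[0]+l*np.cos(q[2])-Y/1e3*np.sin(q[2]),q[1]+l*np.sin(q[2])+Y/1e3*np.cos(q[2]),z])
def res(q):
    r=[]
    for u,X,Y in pts:r+=list(proj(c,W(q,X,Y))-px(u))
    for u,Y in edg:
        a,b=proj(c,W(q,20,Y)),proj(c,W(q,60,Y));d=(b-a)/np.linalg.norm(b-a);e=px(u)-a;r.append(d[0]*e[1]-d[1]*e[0])
    return r
f=least_squares(res,[.57,.2,-.25],loss="soft_l1");q=f.x;print("mouth",q,np.round(res(q),1))
print("tang root",W(q,60,0))
E
```

```text
mouth [ 0.56510799  0.1867864  -0.2890454 ] [-1.5  0.4 -1.1  0.1  0.4 -0.6  0.8 -0.  -0.1  0.2 -0.2 -0.3  2.4  0.1]
tang root [0.60176946 0.17588425 0.08245567]
```

```bash
cat >> h.py <<'E'
M=np.array([.5651,.1868,.058]);YB=-.289
def bladeR(yaw,a):  # blade axes, x sloping up by a
    return Ro.from_euler("ZY",[yaw,-a])
def toolR(B):  # tool x=-blade z, y=blade y, z=blade x
    m=B.as_matrix();return Ro.from_matrix(np.c_[-m[:,2],m[:,1],m[:,0]])
E
python3 - <<'E'
from h import *
B=bladeR(YB,np.radians(25));T=toolR(B)
G=M+B.apply([.048-.015,0,.003]);P=G+B.apply([0,0,.079])
print(G,P)
print(goto(P+B.apply([0,0,.07]),T),goto(P,T))
E
```

```text
[0.59255257 0.17863769 0.07466533] [0.5605503  0.18815273 0.14626364]
(array([ 60.7,  -4. , -27.3]), array([ 0.2847, -0.4343, -0.0648])) (array([124.1, -12.6,   1.1]), array([ 0.2847, -0.4343, -0.0648]))
```

Request:
step_arm(commands=[{"xyz": [61,-4,-27],"turn": [0.2847,-0.4343,-0.0648],"grip": 65},{"xyz": [61,-4,-27],"turn": [0.2847,-0.4343,-0.0648],"grip": 65},{"xyz": [61,-4,-27],"turn": [0.2847,-0.4343,-0.0648],"grip": 65},{"xyz": [61,-4,-27],"turn": [0.2847,-0.4343,-0.0648],"grip": 65},{"xyz": [92.4,-8.3,-13],"turn": [0.2847,-0.4343,-0.0648],"grip": 60},{"xyz": [124.1,-12.6,1.1],"turn": [0.2847,-0.4343,-0.0648],"grip": 60},{"xyz": [124.1,-12.6,1.1],"turn": [0.2847,-0.4343,-0.0648],"grip": 60},{"xyz": [124.1,-12.6,1.1],"turn": [0.2847,-0.4343,-0.0648],"grip": 60}])

```text
t: 2.52
tool_pos: [0.5619, 0.188, 0.1479]
orientation: [0.164, 1.125, -0.257]
force: [-0.2, -0.1, 0.4]
opening: 0.0597
```

```bash
python3 snap.py w2; python3 - <<'E'
import cv2
im=cv2.imread("pics/w2.png");cv2.imwrite("pics/w2c.png",im[100:420,80:480])
E
```

```text
[0.56186623 0.18796284 0.1479395 ] [ 0.16397596  1.1254213  -0.25670684] 2.525 [-0.16629567 -0.06108551  0.44189691]
```

View pics/w2c.png

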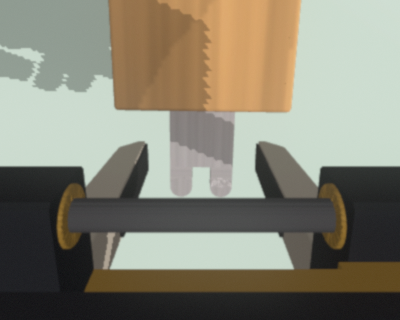

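The tang spans columns 170–234 of the crop and sits midway between the fingertips (147 and 257). I'll close on it.

Request:
step_arm(commands=[{"xyz": [0.5,0,0],"turn": [0,0,0],"grip": 25},{"xyz": [0.5,0,0],"turn": [0,0,0],"grip": 25},{"xyz": [0.5,0,0],"turn": [0,0,0],"grip": 25},{"xyz": [0.5,0,0],"turn": [0,0,0],"grip": 25},{"xyz": [0.5,0,0],"turn": [0,0,0],"grip": 25},{"xyz": [0.5,0,0],"turn": [0,0,0],"grip": 25}], force=50)

```text
t: 3.32
tool_pos: [0.5617, 0.1876, 0.1464]
orientation: [0.164, 1.125, -0.257]
force: [-0.1, 0.7, 1.5]
opening: 0.0329
```

```bash
python3 - <<'E'
from h import *
p,r,s=pose();print(p,r.as_rotvec(),s["force"],s["wrist_torque"],s["opening"],r.as_matrix()[:,2])
B=bladeR(YB,np.radians(25));print(goto(p+B.apply([.0,0,0]),toolR(B)))
E
```

```text
[0.56170706 0.18760864 0.14639363] [ 0.16428634  1.12475236 -0.25736301] [-0.08028802  0.71848355  1.54532088] [0.25436187 0.19139195 0.09736474] 0.03292682109825321 [ 0.86801881 -0.25861667  0.42386409]
(array([0., 0., 0.]), array([-0.0005,  0.0014, -0.0003]))
```

Request:
step_arm(commands=[{"xyz": [0,0,8],"turn": [0,0,0],"grip": 25},{"xyz": [0,0,20],"turn": [0,0,0],"grip": 25},{"xyz": [0,0,35],"turn": [0,0,0],"grip": 25},{"xyz": [0,0,50],"turn": [0,0,0],"grip": 25}])

```text
t: 3.82
tool_pos: [0.6056, 0.1742, 0.1674]
orientation: [0.164, 1.126, -0.258]
force: [-2.3, -0.1, -0.1]
opening: 0.0326
```

Request:
step_arm(commands=[{"xyz": [0,0,15],"turn": [0,0,0],"grip": 25},{"xyz": [0,0,30],"turn": [0,0,0],"grip": 25},{"xyz": [0,0,45],"turn": [0,0,0],"grip": 25},{"xyz": [0,0,58],"turn": [0,0,0],"grip": 25},{"xyz": [-20,0,68],"turn": [0,0,0],"grip": 25},{"xyz": [-50,0,68],"turn": [0,0,0],"grip": 25},{"xyz": [-50,0,68],"turn": [0,0,0],"grip": 25}])

```text
t: 4.7
tool_pos: [0.6452, 0.1635, 0.2449]
orientation: [0.166, 1.12, -0.256]
force: [-0.2, 0.3, -3.0]
opening: 0.0333
```

```bash
python3 - <<'E'
from h import *
p,r,s=pose();print(p,s["force"],s["wrist_torque"],s["opening"],s["t"])
# place flat: blade centre at (.55,-.01), yaw 0 ; grip at X=48, tip 84mm
for z in (.14,.088,.086): print(goto([.55+.048,-.01,z],down(0)))
E
```

```text
[0.64518728 0.16350635 0.24485674] [-0.23784717  0.30755381 -3.04188243] [ 0.11420468  0.27020289 -0.03786959] 0.03327150549306479 4.7
(array([  96.1, -180.1,  -40.8]), array([-0.2849,  0.4393,  0.061 ]))
(array([ 143.1, -180.2,  -63.1]), array([-0.2849,  0.4393,  0.061 ]))
(array([ 144.9, -180.2,  -63.9]), array([-0.2849,  0.4393,  0.061 ]))
```

Request:
step_arm(commands=[{"xyz": [0,-60,0],"turn": [0,0,0],"grip": 25},{"xyz": [30,-120,-10],"turn": [-0.1,0.15,0.02],"grip": 25},{"xyz": [96,-180,-41],"turn": [-0.2849,0.4393,0.061],"grip": 25},{"xyz": [96,-180,-41],"turn": [-0.2849,0.4393,0.061],"grip": 25},{"xyz": [96,-180,-41],"turn": [-0.2849,0.4393,0.061],"grip": 25},{"xyz": [96,-180,-41],"turn": [-0.2849,0.4393,0.061],"grip": 25},{"xyz": [120,-180,-52],"turn": [-0.2849,0.4393,0.061],"grip": 25},{"xyz": [135,-180,-59],"turn": [-0.2849,0.4393,0.061],"grip": 25},{"xyz": [142,-180,-62.5],"turn": [-0.2849,0.4393,0.061],"grip": 25},{"xyz": [142,-180,-62.5],"turn": [-0.2849,0.4393,0.061],"grip": 25}])

```text
t: 5.95
tool_pos: [0.5955, -0.01, 0.0863]
orientation: [-0.001, 1.576, -0.001]
force: [1.0, 0.0, -2.4]
opening: 0.0327
```

```bash
python3 - <<'E'
from h import *
p,r,s=pose();print(p,s["force"],s["wrist_torque"],s["opening"],s["t"])
for z in (.0875,.086,.085): print(goto([.598,-.01,z],down(0)))
E
```

```text
[ 0.59554491 -0.01000704  0.08634132] [ 0.97642286  0.03745925 -2.4302515 ] [ 0.03904565 -0.13774371  0.06537521] 0.032718363412866554 5.95
(array([-1.2,  0. ,  2.4]), array([-0.    , -0.0052,  0.0014]))
(array([0.3, 0. , 2.5]), array([-0.    , -0.0052,  0.0014]))
(array([1.3, 0. , 2.5]), array([-0.    , -0.0052,  0.0014]))
```

Request:
step_arm(commands=[{"xyz": [1,0,0],"turn": [0,-0.005,0.001],"grip": 25},{"xyz": [1,0,0],"turn": [0,-0.005,0.001],"grip": 60},{"xyz": [1,0,0],"turn": [0,-0.005,0.001],"grip": 60},{"xyz": [1,0,0],"turn": [0,-0.005,0.001],"grip": 60},{"xyz": [-30,0,0],"turn": [0,-0.005,0.001],"grip": 60},{"xyz": [-90,-20,25],"turn": [0,-0.005,0.001],"grip": 90},{"xyz": [-150,-60,45],"turn": [0,-0.005,0.001],"grip": 90},{"xyz": [-184,-90,64],"turn": [0,-0.005,0.001],"grip": 90},{"xyz": [-184,-90,64],"turn": [0,-0.005,0.001],"grip": 90},{"xyz": [-184,-90,64],"turn": [0,-0.005,0.001],"grip": 90}])

```text
t: 7.2
tool_pos: [0.6604, -0.1003, 0.2695]
orientation: [0.001, 1.572, -0.001]
force: [0.5, 0.4, -0.8]
opening: 0.0899
```

```bash
python3 snap.py w3
```

```text
[ 0.66041463 -0.10028948  0.26949948] [ 9.06367654e-04  1.57160582e+00 -8.39345678e-04] 7.2 [ 0.46871664  0.39177691 -0.796218  ]
```

View pics/w3.png

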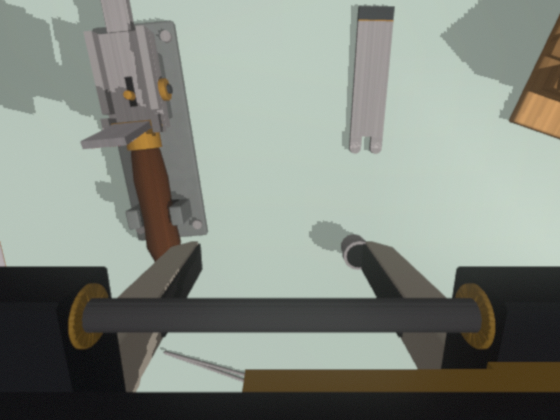

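The view shows the blade flat on the glass with its cutting end at (358–393, 10) and prong tips at (355,150) and (376,150). The holder is at upper left, with its base plate's right edge from (173,22) to (206,233), the pin slot near (128,92) and the gate leaf at (117,133). I'll move over the holder for a better look.

Request:
step_arm(commands=[{"xyz": [0,-55,-25],"turn": [0,0,0],"grip": 90},{"xyz": [0,-105,-60],"turn": [0,0,0],"grip": 90},{"xyz": [0,-105,-60],"turn": [0,0,0],"grip": 90},{"xyz": [0,-105,-60],"turn": [0,0,0],"grip": 90}])

```text
t: 7.75
tool_pos: [0.5998, -0.2041, 0.2684]
orientation: [0.001, 1.573, 0.001]
force: [-0.1, 0.2, -0.0]
opening: 0.09
```

```bash
python3 snap.py w4; python3 - <<'E'
import cv2,numpy as np
im=cv2.imread("pics/w4.png");a=cv2.resize(im[0:270,170:370],None,fx=2.2,fy=2.2,interpolation=cv2.INTER_CUBIC)
b=cv2.imread("pics/w3.png")[0:160,340:405];b=cv2.resize(b,None,fx=3.6,fy=3.6,interpolation=cv2.INTER_CUBIC)
o=np.zeros((600,800,3),np.uint8);o[:a.shape[0],:a.shape[1]]=a;o[:b.shape[0],500:500+b.shape[1]]=b;cv2.imwrite("pics/w4c.png",o);print(a.shape,b.shape)
E
```

```text
[ 0.59984632 -0.20410543  0.26841887] [1.32353927e-03 1.57338362e+00 7.41745280e-04] 7.75 [-0.11479164  0.23945648 -0.04350128]
(594, 440, 3) (576, 234, 3)
```

View pics/w4c.png

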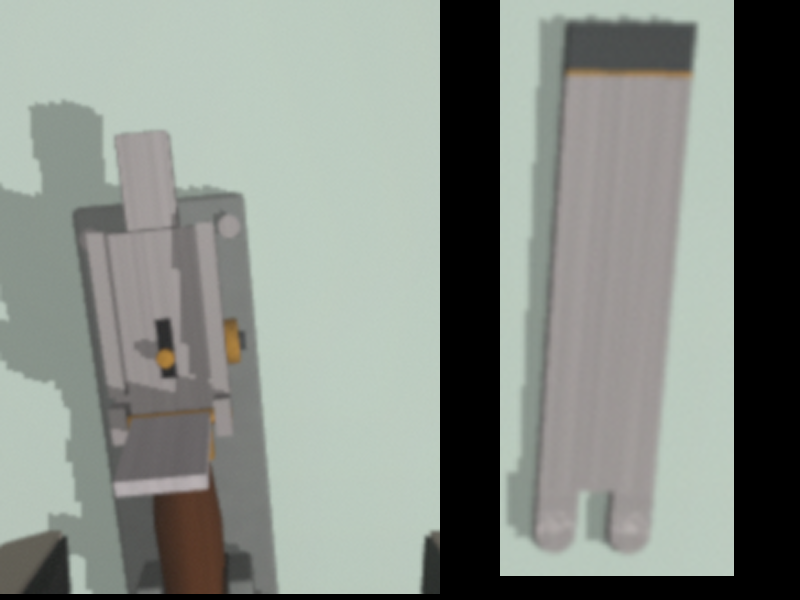

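The composite shows the holder with its tongue end at (115,135) and (168,130), base plate front corners at (75,210) and (243,194), the pin at (166,358), and the gate leaf leaning towards the handle, its end at (115–210, 488). On the right, the blade's corners and prongs are sharp.

```bash
python3 - <<'E'
from h import *
import pickle
from scipy.optimize import least_squares
def fit(name,pts,f,off,q0):
    c=pickle.load(open(name,"rb"))[0]
    px=lambda u:(np.array(u)+.5)/f-.5+off
    def W(q,X,Y,Z):
        C,S=np.cos(q[2]),np.sin(q[2]);return [q[0]+(X*C-Y*S)/1e3,q[1]+(X*S+Y*C)/1e3,Z/1e3]
    res=lambda q:np.concatenate([proj(c,W(q,X,Y,Z))-px(u) for u,X,Y,Z in pts])
    q=least_squares(res,q0,loss="soft_l1",f_scale=.7).x;print(q.round(4),res(q).round(1).reshape(-1,2).tolist());return q,c,px
h,c,px=fit("w4.pkl",[((115,135),-88,-11,40),((168,130),-88,11,40),((75,210),-65,-40,10),((243,194),-65,40,10),((85,233),-50,-26,50),((105,233),-50,-19,50),((195,224),-50,19,50),((213,222),-50,26,50)],2.2,[170,0],[.55,-.22,.1])
d=onz(c,px((166,358)),.0495)[:2]-h[:2];C,S=np.cos(h[2]),np.sin(h[2]);print("pin holder xy mm",1e3*(C*d[0]+S*d[1]),1e3*(-S*d[0]+C*d[1]))
for u in ((163,320),(169,377)):
    d=onz(c,px(u),.04)[:2]-h[:2];print(" slot",1e3*(C*d[0]+S*d[1]),1e3*(-S*d[0]+C*d[1]))
b,_,_=fit("w3.pkl",[((67,22),-70,-17,6),((197,24),-70,17,6),((52,552),70,-11,6),((128,553),70,11,6),((80,490),52,-5,6),((112,492),52,5,6)],3.6,[340,0],[.55,0,0])
r=down(b[2]);g=b[:2]+np.array([np.cos(b[2]),np.sin(b[2])])*-.022
print("grip",g)
for z in(.13,.0845):print(goto([*g,z],r))
E
```

```text
[ 0.5588 -0.238   0.0856] [[-0.3, -0.0], [0.1, -0.1], [-2.3, -0.8], [0.6, -0.9], [0.4, 0.7], [-0.9, 0.0], [0.5, 0.2], [0.1, 0.4]]
pin holder xy mm 2.5174115301176445 0.5934953224496301
 slot -12.916041705102801 0.045702571821074976
 slot 11.907745383987649 -0.1975043714402047
[ 0.548  -0.0097 -0.0136] [[0.3, -0.6], [-0.2, -0.7], [0.4, 0.5], [-0.1, 0.4], [-0.5, 0.5], [0.1, 0.0]]
grip [ 0.52600205 -0.00941646]
(array([139.2, 194.2, -74. ]), array([ 0.0143, -0.002 , -0.001 ]))
(array([184.7, 194.1, -73.9]), array([ 0.0143, -0.002 , -0.001 ]))
```

Request:
step_arm(commands=[{"xyz": [30,60,-25],"turn": [0.0143,-0.002,-0.001],"grip": 70},{"xyz": [60,120,-50],"turn": [0.0143,-0.002,-0.001],"grip": 65},{"xyz": [100,170,-70],"turn": [0.0143,-0.002,-0.001],"grip": 60},{"xyz": [139,194,-74],"turn": [0.0143,-0.002,-0.001],"grip": 60},{"xyz": [150,194,-74],"turn": [0.0143,-0.002,-0.001],"grip": 60},{"xyz": [170,194,-74],"turn": [0.0143,-0.002,-0.001],"grip": 60},{"xyz": [181.5,194,-74],"turn": [0.0143,-0.002,-0.001],"grip": 60},{"xyz": [181.5,194,-74],"turn": [0.0143,-0.002,-0.001],"grip": 60}])

```text
t: 8.8
tool_pos: [0.5265, -0.0113, 0.0881]
orientation: [0.01, 1.57, -0.013]
force: [-0.3, 0.8, 0.2]
opening: 0.0599
```

```bash
python3 - <<'E'
from h import *
p,r,s=pose();print(p,s["force"],s["wrist_torque"],s["opening"],s["t"])
print(goto([.526,-.0094,.0852],down(-.0136)))
E
```

```text
[ 0.52653204 -0.01131977  0.08811145] [-0.25726777  0.77386165  0.16944039] [ 0.05633666 -0.01783346  0.02034864] 0.05987679083200177 8.8
(array([ 2.9,  1.9, -0.6]), array([-0.001 ,  0.0005,  0.0013]))
```

Request:
step_arm(commands=[{"xyz": [2,0,0],"turn": [0,0,0],"grip": 60},{"xyz": [2,0,0],"turn": [0,0,0],"grip": 60},{"xyz": [2,0,0],"turn": [0,0,0],"grip": 60}])

```text
t: 9.18
tool_pos: [0.527, -0.0114, 0.0872]
orientation: [0.011, 1.568, -0.013]
force: [0.0, -0.1, 0.2]
opening: 0.0601
```

Request:
step_arm(commands=[{"xyz": [1.5,1.5,0],"turn": [0,0,0],"grip": 60},{"xyz": [1.5,1.5,0],"turn": [0,0,0],"grip": 60},{"xyz": [1.5,1.5,0],"turn": [0,0,0],"grip": 25},{"xyz": [1.5,1.5,0],"turn": [0,0,0],"grip": 25},{"xyz": [1.5,1.5,0],"turn": [0,0,0],"grip": 25},{"xyz": [1.5,1.5,0],"turn": [0,0,0],"grip": 25},{"xyz": [1.5,1.5,0],"turn": [0,0,0],"grip": 25}], force=50)

```text
t: 10.05
tool_pos: [0.5267, -0.0098, 0.0851]
orientation: [0.011, 1.569, -0.013]
force: [0.1, -0.1, 0.0]
opening: 0.0332
```

```bash
python3 - <<'E'
from h import *
p,r,s=pose();print(p,r.as_rotvec(),s["force"],s["wrist_torque"],s["opening"],s["t"])
E
```

```text
[ 0.5266704  -0.00977087  0.08511068] [ 0.010566    1.56897943 -0.01265164] [ 0.107077   -0.06519599  0.04878884] [ 0.11054161 -0.00311637  0.04215873] 0.03322037479990431 10.05
```

```bash
cat >> h.py <<'E'
H=np.array([.5588,-.238]);YH=.0856
def hold(x,y,z,yaw=0):
    "tool target with TCP at holder x,y (mm), z (m)"
    C,S=np.cos(YH),np.sin(YH);return goto([H[0]+(x*C-y*S)/1e3,H[1]+(x*S+y*C)/1e3,z],down(YH+yaw))
def inh(P):
    C,S=np.cos(YH),np.sin(YH);d=(np.array(P)[:2]-H)*1e3;return np.array([C*d[0]+S*d[1],-S*d[0]+C*d[1]])
E
python3 - <<'E'
from h import *
for z in(.19,.14):print(hold(-99,.3,z))
E
```

```text
(array([-104.7, -237.5,  -62.8]), array([-0.1004,  0.0017,  0.0014]))
(array([ -54.7, -237.4,  -62.9]), array([-0.1004,  0.0017,  0.0014]))
```

Request:
step_arm(commands=[{"xyz": [-40,0,0],"turn": [0,0,0],"grip": 25},{"xyz": [-95,-20,-10],"turn": [0,0,0],"grip": 25},{"xyz": [-105,-75,-25],"turn": [-0.03,0,0],"grip": 25},{"xyz": [-105,-130,-40],"turn": [-0.06,0,0],"grip": 25},{"xyz": [-105,-185,-55],"turn": [-0.1,0.0017,0.0014],"grip": 25},{"xyz": [-105,-237,-63],"turn": [-0.1,0.0017,0.0014],"grip": 25},{"xyz": [-85,-237,-63],"turn": [-0.1,0.0017,0.0014],"grip": 25},{"xyz": [-60,-237,-63],"turn": [-0.1,0.0017,0.0014],"grip": 25},{"xyz": [-55,-237,-63],"turn": [-0.1,0.0017,0.0014],"grip": 25},{"xyz": [-55,-237,-63],"turn": [-0.1,0.0017,0.0014],"grip": 25}])

```text
t: 11.3
tool_pos: [0.4598, -0.2455, 0.1401]
orientation: [-0.067, 1.571, 0.068]
force: [-0.3, 0.2, -2.1]
opening: 0.033
```

```bash
python3 snap.py w5; python3 - <<'E'
from h import *
p,r,s=pose();print(s["wrist_torque"],s["opening"],inh(p),hold(-99,.3,.14))
c=cam("wrist");print([proj(c,[*(H),.0495]).round(),proj(c,[*(p[:2]),.05]).round()])
im=cv2.imread("pics/w5.png");cv2.imwrite("pics/w5c.png",cv2.resize(im[40:380,150:410],None,fx=1.7,fy=1.7))
s=read_camera("side")[:,:,::-1];cv2.imwrite("pics/s5.png",s)
E
```

```text
[ 0.45984481 -0.2454578   0.14011825] [-0.06676595  1.57067979  0.0675958 ] 11.3 [-0.30833989  0.16247593 -2.06717872]
[ 0.04610023  0.03633334 -0.01848337] 0.03298755476936258 [-98.74250064   0.70217416] (array([ 0.9, -0.4, -0.3]), array([-0.    ,  0.0003,  0.0004]))
[array([280., 392.]), array([281., 254.])]
```

View pics/w5c.png

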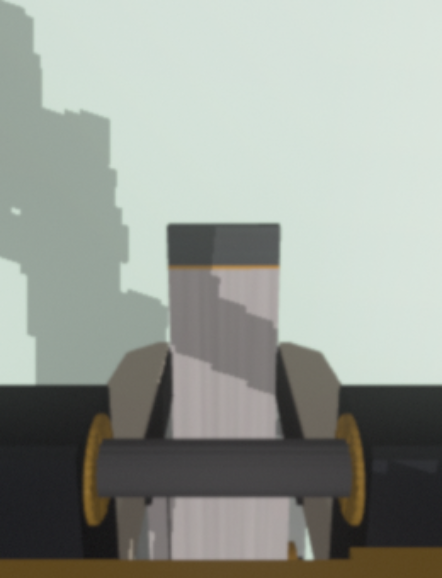

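Request:
step_arm(commands=[{"xyz": [4,-0.3,-0.3],"turn": [0,0,0],"grip": 25},{"xyz": [8,-0.3,-0.3],"turn": [0,0,0],"grip": 25},{"xyz": [11,-0.3,-0.3],"turn": [0,0,0],"grip": 25},{"xyz": [12.5,-0.3,-0.3],"turn": [0,0,0],"grip": 25},{"xyz": [12.5,-0.3,-0.3],"turn": [0,0,0],"grip": 25}])

```text
t: 12.02
tool_pos: [0.4597, -0.246, 0.1276]
orientation: [-0.067, 1.57, 0.067]
force: [-0.4, -0.5, -2.0]
opening: 0.0327
```

```bash
cat > st.py <<'E'
from h import *
p,r,s=pose();print("z",p[2].round(4),"h",inh(p).round(2),"F",s["force"].round(2),"M",s["wrist_torque"].round(3),"open",s["opening"].round(4),"yaw,tilt",np.round([np.arctan2(*r.as_matrix()[1::-1,2])-YH,r.as_matrix()[2,2]],4),"t",s["t"])
E
python3 st.py
```

```text
Traceback (most recent call last):
  File "st.py", line 2, in <module>
    p,r,s=pose();print("z",p[2].round(4),"h",inh(p).round(2),"F",s["force"].round(2),"M",s["wrist_torque"].round(3),"open",s["opening"].round(4),"yaw,tilt",np.round([np.arctan2(*r.as_matrix()[1::-1,2])-YH,r.as_matrix()[2,2]],4),"t",s["t"])
                                                                                                                           ^^^^^^^^^^^^^^^^^^
AttributeError: 'float' object has no attribute 'round'
```

Request:
step_arm(commands=[{"xyz": [1,0,0],"turn": [0,0,0],"grip": 25},{"xyz": [2,0,0],"turn": [0,0,0],"grip": 25},{"xyz": [2.5,0,0],"turn": [0,0,0],"grip": 25},{"xyz": [2.5,0,0],"turn": [0,0,0],"grip": 25}])

```text
t: 12.52
tool_pos: [0.4599, -0.2461, 0.1254]
orientation: [-0.067, 1.57, 0.067]
force: [0.3, -1.2, -2.6]
opening: 0.0328
```

```bash
sed -i 's/s\["opening"\].round(4)/round(s["opening"],4)/' st.py; python3 st.py
```

```text
z 0.1254 h [-99.28   0.35] F [ 0.27 -1.16 -2.59] M [-0.026  0.02  -0.047] open 0.0328 yaw,tilt [-0.0004  0.0001] t 12.525
```

Request:
step_arm(commands=[{"xyz": [0.7,0,0],"turn": [0,0,0],"grip": 25},{"xyz": [1.4,0,0],"turn": [0,0,0],"grip": 25},{"xyz": [1.4,0,0],"turn": [0,0,0],"grip": 25}])

```text
t: 12.9
tool_pos: [0.4599, -0.2462, 0.1248]
orientation: [-0.067, 1.57, 0.067]
force: [-4.4, 1.6, 7.1]
opening: 0.0326
```

```bash
python3 st.py
```

```text
z 0.1248 h [-99.25   0.31] F [-4.43  1.57  7.09] M [0.406 0.679 0.019] open 0.0326 yaw,tilt [-0.0002  0.    ] t 12.9
```

Request:
step_arm(commands=[{"xyz": [-0.8,0,0],"turn": [0,0,0],"grip": 25},{"xyz": [-0.8,0,3],"turn": [0,0,0],"grip": 25},{"xyz": [-0.8,0,6],"turn": [0,0,0],"grip": 25},{"xyz": [-0.8,0,9],"turn": [0,0,0],"grip": 25},{"xyz": [-0.8,0,12],"turn": [0,0,0],"grip": 25}])

```text
t: 13.52
tool_pos: [0.4717, -0.2454, 0.1251]
orientation: [-0.067, 1.571, 0.066]
force: [-6.4, -0.3, 6.7]
opening: 0.0326
```

```bash
python3 st.py
```

```text
z 0.1251 h [-8.745e+01  5.000e-02] F [-6.42 -0.28  6.7 ] M [-0.063  1.037 -0.052] open 0.0326 yaw,tilt [-0.0004 -0.0008] t 13.525
```

Request:
step_arm(commands=[{"xyz": [-0.8,0,0],"turn": [0,0,0],"grip": 25},{"xyz": [-0.8,0,3],"turn": [0,0,0],"grip": 25},{"xyz": [-0.8,0,6],"turn": [0,0,0],"grip": 25},{"xyz": [-0.8,0,8],"turn": [0,0,0],"grip": 25},{"xyz": [-0.8,0,8],"turn": [0,0,0],"grip": 25}])

```text
t: 14.15
tool_pos: [0.48, -0.2444, 0.1255]
orientation: [-0.067, 1.569, 0.067]
force: [-0.1, -1.0, -2.4]
opening: 0.0328
```

```bash
python3 st.py
```

```text
z 0.1255 h [-79.03   0.34] F [-0.05 -1.03 -2.43] M [-0.171 -0.047 -0.17 ] open 0.0328 yaw,tilt [-0.0003  0.0004] t 14.15
```

Request:
step_arm(commands=[{"xyz": [0.4,0,1],"turn": [0,0,0],"grip": 25},{"xyz": [0.4,0,2],"turn": [0,0,0],"grip": 25},{"xyz": [0.4,0,3],"turn": [0,0,0],"grip": 25},{"xyz": [0.4,0,3],"turn": [0,0,0],"grip": 25}])

```text
t: 14.65
tool_pos: [0.4828, -0.2441, 0.1251]
orientation: [-0.067, 1.57, 0.067]
force: [-0.3, -1.4, -2.5]
opening: 0.0333
```

```bash
python3 st.py
```

```text
z 0.1251 h [-76.24   0.38] F [-0.32 -1.42 -2.53] M [-0.24   0.118 -0.146] open 0.0333 yaw,tilt [-0.0004  0.0002] t 14.65
```

Request:
step_arm(commands=[{"xyz": [0,-0.2,0.7],"turn": [0,0,0],"grip": 25},{"xyz": [0,-0.2,1.4],"turn": [0,0,0],"grip": 25},{"xyz": [0,-0.2,2],"turn": [0,0,0],"grip": 25},{"xyz": [0,-0.2,2],"turn": [0,0,0],"grip": 25}])

```text
t: 15.15
tool_pos: [0.4848, -0.2441, 0.1251]
orientation: [-0.067, 1.57, 0.067]
force: [-0.7, -0.8, -1.2]
opening: 0.033
```

```bash
python3 st.py
```

```text
z 0.1251 h [-74.24   0.24] F [-0.73 -0.77 -1.15] M [-0.062  0.187 -0.075] open 0.033 yaw,tilt [-0.0003  0.0001] t 15.15
```

Request:
step_arm(commands=[{"xyz": [0,0,0.7],"turn": [0,0,0],"grip": 25},{"xyz": [0,0,1.4],"turn": [0,0,0],"grip": 25},{"xyz": [0,0,2],"turn": [0,0,0],"grip": 25},{"xyz": [0,0,2],"turn": [0,0,0],"grip": 25}])

```text
t: 15.65
tool_pos: [0.4855, -0.2441, 0.1251]
orientation: [-0.067, 1.573, 0.067]
force: [-9.6, -0.8, 6.5]
opening: 0.0331
```

```bash
python3 st.py
```

```text
z 0.1251 h [-73.53   0.19] F [-9.64 -0.8   6.51] M [-0.139  1.724 -0.028] open 0.0331 yaw,tilt [-0.0004 -0.003 ] t 15.65
```

Request:
step_arm(commands=[{"xyz": [0.2,0,0.6],"turn": [0,0,0],"grip": 25},{"xyz": [0.4,0,1.2],"turn": [0,0,0],"grip": 25},{"xyz": [0.4,0,1.2],"turn": [0,0,0],"grip": 25}])

```text
t: 16.02
tool_pos: [0.4859, -0.2441, 0.125]
orientation: [-0.067, 1.575, 0.067]
force: [-17.4, -0.0, 12.8]
opening: 0.0332
```

```bash
python3 st.py
```

```text
z 0.125 h [-73.2    0.13] F [-1.741e+01 -1.000e-02  1.275e+01] M [-0.022  3.113 -0.02 ] open 0.0332 yaw,tilt [-0.0004 -0.0052] t 16.025
```

Request:
step_arm(commands=[{"xyz": [0,0,0.6],"turn": [0,0,0],"grip": 40},{"xyz": [0,0,0.6],"turn": [0,0,0],"grip": 50},{"xyz": [0,0,0.6],"turn": [0,0,0],"grip": 60},{"xyz": [-40,0,0.6],"turn": [0,0,0],"grip": 60},{"xyz": [-100,0,30],"turn": [0,0,0],"grip": 60},{"xyz": [-145,20,80],"turn": [0,0,0],"grip": 60},{"xyz": [-145,30,118],"turn": [0.0856,0,0],"grip": 60},{"xyz": [-145,30,118],"turn": [0.0856,0,0],"grip": 60},{"xyz": [-145,30,118],"turn": [0.0856,0,0],"grip": 60}])

```text
t: 17.15
tool_pos: [0.6025, -0.2037, 0.2688]
orientation: [-0.001, 1.572, 0.001]
force: [0.2, 0.2, -0.2]
opening: 0.0598
```

```bash
python3 snap.py w6; python3 st.py;python3 - <<'E'
import cv2
im=cv2.imread("pics/w6.png");cv2.imwrite("pics/w6c.png",cv2.resize(im[0:240,180:340],None,fx=2.5,fy=2.5,interpolation=cv2.INTER_CUBIC))
E
```

```text
[ 0.60252432 -0.20374357  0.26882641] [-5.89153763e-04  1.57224378e+00  1.00363145e-03] 17.15 [ 0.18793271  0.16405752 -0.17400824]
z 0.2688 h [46.03 30.14] F [-0.43 -0.31 -0.75] M [0.007 0.082 0.014] open 0.0599 yaw,tilt [-0.0854 -0.0016] t 17.2
```

View pics/w6c.png

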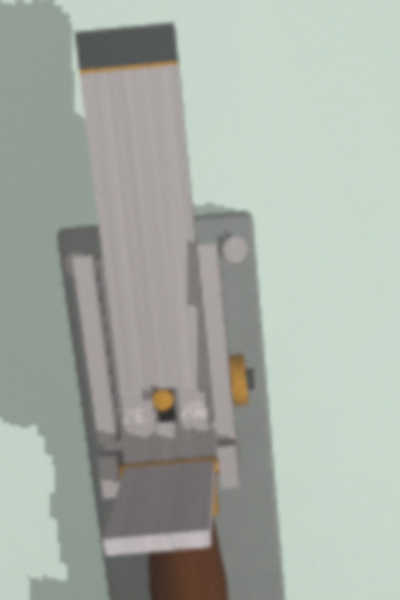

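The blade lies between the cheeks with the pin (163,400) at the root of its notch, and the gate leaf leans towards the handle with its end at row 540. Next I'll check the numbers.

```bash
python3 - <<'E'
from h import *
import pickle
c=pickle.load(open("w6.pkl","rb"))[0];px=lambda u:(np.array(u)+.5)/2.5-.5+[180,0]
pin=inh(onz(c,px((163,400)),.0495));e=[inh(onz(c,px(u),.046)) for u in((76,33),(174,24))]
print("pin",pin,"end",e,"mid-pin",(e[0]+e[1])/2-pin,"yaw",-(e[1]-e[0])[0]/34)
print("root",[inh(onz(c,px(u),.046)) for u in((151,386),(175,386))])
C,S=np.cos(YH),np.sin(YH)
for th in np.arange(1.5,2.05,.1):
    x=30-58*np.cos(th)+3*np.sin(th)*-1;z=49+58*np.sin(th)+3*-np.cos(th)*1
    print(th.round(2),((proj(c,[H[0]+x*C/1e3,H[1]+x*S/1e3,z/1e3])-[180,0])*2.5).round())
for x in(75,60): print(hold(x,0,.21),hold(x,0,.169))
E
```

```text
pin [2.87413911 0.35919477] end [array([-122.0994177 ,  -15.29518732]), array([-121.9585951 ,   18.09666214])] mid-pin [-124.90314551    1.04154264] yaw -0.004141841267430714
root [array([-2.3925942 , -3.97277345]), array([-1.62028082,  5.04086584])]
1.5 [148. 483.]
1.6 [150. 501.]
1.7 [153. 519.]
1.8 [155. 536.]
1.9 [158. 552.]
2.0 [160. 566.]
(array([ 58.7, -27.6,  31.5]), array([-0.0854, -0.0016, -0.0004])) (array([ 99.7, -27.6,  31.6]), array([-0.0854, -0.0016, -0.0004]))
(array([ 58.7, -28.9,  16.6]), array([-0.0854, -0.0016, -0.0004])) (array([ 99.7, -28.9,  16.6]), array([-0.0854, -0.0016, -0.0004]))
```

Blade end to pin reads 124.9 mm against 126 nominal, and the yaw error is about 0, so the blade is home. The gate stands at about 1.8 rad. I'll bring the closed fingers in behind it.

Request:
step_arm(commands=[{"xyz": [0,-28,32],"turn": [-0.0854,-0.0016,0],"grip": 0},{"xyz": [40,-28,32],"turn": [-0.0854,-0.0016,0],"grip": 0},{"xyz": [80,-28,32],"turn": [-0.0854,-0.0016,0],"grip": 0},{"xyz": [100,-28,32],"turn": [-0.0854,-0.0016,0],"grip": 0},{"xyz": [100,-28,32],"turn": [-0.0854,-0.0016,0],"grip": 0},{"xyz": [100,-28,32],"turn": [-0.0854,-0.0016,0],"grip": 0}])

```text
t: 17.95
tool_pos: [0.6356, -0.2325, 0.1719]
orientation: [-0.068, 1.566, 0.066]
force: [0.1, -0.3, -0.1]
opening: 0.0047
```

```bash
python3 st.py
```

```text
z 0.1719 h [76.97 -1.08] F [ 0.13 -0.29 -0.1 ] M [ 0.046  0.001 -0.016] open 0.0047 yaw,tilt [-0.0007  0.0039] t 17.95
```

Request:
step_arm(commands=[{"xyz": [0,0,-10],"turn": [0,0,0],"grip": 0},{"xyz": [-3,0,-20],"turn": [0,0,0],"grip": 0},{"xyz": [-9,0,-33],"turn": [0,0,0],"grip": 0},{"xyz": [-8,0,-45],"turn": [0,0,0],"grip": 0},{"xyz": [-3.5,0,-58],"turn": [0,0,0],"grip": 0},{"xyz": [-3.5,0,-58],"turn": [0,0,0],"grip": 0}])

```text
t: 18.7
tool_pos: [0.5759, -0.237, 0.173]
orientation: [-0.066, 1.569, 0.066]
force: [0.2, -0.1, 0.1]
opening: 0.0005
```

```bash
python3 st.py
```

```text
z 0.173 h [17.15 -0.5 ] F [ 0.18 -0.12  0.06] M [ 0.056  0.026 -0.026] open 0.0005 yaw,tilt [-0.0013  0.0008] t 18.7
```

Request:
step_arm(commands=[{"xyz": [4,0,-6],"turn": [0,0,0],"grip": 0},{"xyz": [8.2,0,-10.7],"turn": [0,0,0],"grip": 0},{"xyz": [14,0,-15],"turn": [0,0,0],"grip": 0},{"xyz": [19.2,0,-18.5],"turn": [0,0,0],"grip": 0},{"xyz": [24,0,-20.5],"turn": [0,0,0],"grip": 0},{"xyz": [27.6,0,-21.7],"turn": [0,0,0],"grip": 0},{"xyz": [32,0,-23],"turn": [0,0,0],"grip": 0},{"xyz": [34.5,0,-23],"turn": [0,0,0],"grip": 0},{"xyz": [34.5,0,-23],"turn": [0,0,0],"grip": 0}])

```text
t: 19.82
tool_pos: [0.554, -0.2386, 0.1382]
orientation: [-0.066, 1.569, 0.067]
force: [0.6, 0.3, 0.4]
opening: 0.0007
```

```bash
python3 st.py
```

```text
z 0.1382 h [-4.79 -0.23] F [0.56 0.25 0.44] M [0.088 0.035 0.051] open 0.0007 yaw,tilt [-0.0005  0.001 ] t 19.825
```

Now I'll press down to the stop.

Request:
step_arm(commands=[{"xyz": [1,0,-2],"turn": [0,0,0],"grip": 0},{"xyz": [2,0,-4],"turn": [0,0,0],"grip": 0},{"xyz": [3,0,-4],"turn": [0,0,0],"grip": 0},{"xyz": [3,0,-4],"turn": [0,0,0],"grip": 0}])

```text
t: 20.32
tool_pos: [0.5504, -0.2392, 0.1366]
orientation: [-0.067, 1.568, 0.067]
force: [-2.1, 1.5, 7.7]
opening: 0.0004
```

```bash
python3 st.py
```

```text
z 0.1366 h [-8.46 -0.5 ] F [-2.15  1.53  7.72] M [ 0.361  0.494 -0.018] open 0.0004 yaw,tilt [-0.0006  0.002 ] t 20.325
```

Request:
step_arm(commands=[{"xyz": [1,0,0],"turn": [0,0,0],"grip": 0},{"xyz": [1,0,0],"turn": [0,0,0],"grip": 0},{"xyz": [-20,0,0],"turn": [0,0,0],"grip": 0},{"xyz": [-80,10,20],"turn": [0,0,0],"grip": 0},{"xyz": [-132,30,50],"turn": [0.0856,0,0],"grip": 30},{"xyz": [-132,30,50],"turn": [0.0856,0,0],"grip": 60},{"xyz": [-132,30,50],"turn": [0.0856,0,0],"grip": 60}])

```text
t: 21.2
tool_pos: [0.5974, -0.2049, 0.2681]
orientation: [-0.001, 1.569, 0.0]
force: [-0.4, -0.4, -0.1]
opening: 0.026
```

```bash
python3 snap.py w7;python3 st.py; python3 - <<'E'
from h import *
im=cv2.imread("pics/w7.png");a=cv2.resize(im[0:240,180:340],None,fx=2.4,fy=2.4,interpolation=cv2.INTER_CUBIC)
s=read_camera("side")[:,:,::-1][90:230,200:340];s=cv2.resize(s,None,fx=2.8,fy=2.8,interpolation=cv2.INTER_CUBIC)
o=np.zeros((600,800,3),np.uint8);o[:a.shape[0],:a.shape[1]]=a;o[:s.shape[0],400:400+s.shape[1]]=s;cv2.imwrite("pics/w7c.png",o)
E
```

```text
[ 0.59738183 -0.20493436  0.26814416] [-8.14253026e-04  1.56864878e+00  3.98163827e-05] 21.2 [-0.35645989 -0.36748561 -0.06147246]
z 0.2667 h [40.51 29.66] F [-0.43  0.7  -0.37] M [ 0.013  0.018 -0.006] open 0.0303 yaw,tilt [-0.0856 -0.    ] t 21.25
```

View pics/w7c.png

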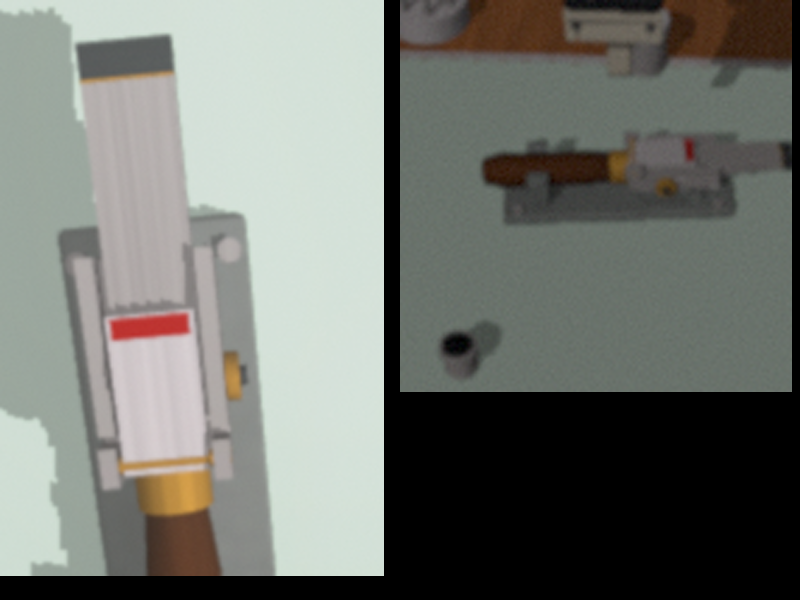

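The gate lies flat with its red mark at (150,326) in the crop, and the blade is straight. The last check is the blade end against the holder, compared with before.

```bash
python3 - <<'E'
from h import *
import pickle
c=pickle.load(open("w7.pkl","rb"))[0];px=lambda u:(np.array(u)+.5)/2.4-.5+[180,0]
f=lambda u,z:inh(onz(c,px(u),z)).round(1)
print("blade end",f((78,45),.046),f((172,36),.046),"tongue-side cheeks",f((75,259),.05),f((213,247),.05),"gate end",f((105,318),.052),f((192,310),.052))
print("before: -122.1,-15.3 / -122.0,18.1; gate end at 0 rad: x=-28, width", np.linalg.norm(f((105,318),.052)-f((192,310),.052)))
E
```

```text
blade end [-121.9  -14.8] [-121.8   18.6] tongue-side cheeks [-50.3 -25.3] [-50.1  26.3] gate end [-28.1 -16.7] [-28.2  16.3]
before: -122.1,-15.3 / -122.0,18.1; gate end at 0 rad: x=-28, width 33.00015151480368
```

```bash
python3 -c "
from plant import robot;print(robot.close_job())"
```

```text
the job is handed in; nothing more can be done
None
```

The blade is fitted to the hand scraper, the gate is folded shut over it, and I handed the job in at about 21 s. No verdict is reported back.

I drew the blade out of the block and laid it on the glass. I gripped it again about 21 mm from its centre towards the cutting end, then lowered it onto the bed and slid it in until the pin stopped it with a steady 17 N. After letting go, I closed the gate with shut fingers.

Last checks:
- **Blade home:** with the gate still open, the blade's cutting end measured 124.9 mm from the pin, against 126 mm nominal. That 1.1 mm difference is within what the camera can resolve. The push stopped about 1 mm further in than the pin position I had measured in the image.
- **Blade alignment:** its yaw error was about 0.004 rad. Closing the gate did not move it by more than about 0.5 mm.
- **Gate shut:** its free end is at x = -28.1 mm in the holder frame, where -28 mm is fully shut. The fingertips met its top face at 52.6 mm, against 52 mm expected, which is about 0.015 rad.
- **Arm clear:** it ended well above the work, with wrist force near zero.
- **Bystanders:** the path stayed clear of them. The loupe looked upright in the last side view. I did not measure any of the four again at the end.

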